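# Restart the tripped honing machine

### The arm

A 6-joint arm with a two-finger parallel gripper is mounted at the origin on the work surface. World frame = base frame: x ahead of the robot, y to its left, z up, the work surface at z = 0. Lengths are in m, angles in degrees, forces in N, time in s.
With the tool pointing down it reaches from about 0.35 to 0.85 m from the base axis. Payload 8.1 kg.
Tool frame: the origin (TCP) lies midway between the tips of the shut fingers; the grasp point (between the pads) lies 19 mm behind it (grip_depth is the z of the grasp point in the tool frame, in m); z points along the fingers, y is the line along which they close (so a half turn about z gives the same grasp; the last joint's range is limited). The gripper opens to 85 mm and grips with 20 to 120 N. Pads are 22 mm wide; open, the fingers measure 114 mm over their backs; the gripper's body (76 mm by 85 mm) begins 54 mm behind the grasp point. The pads swing forward as they close: fully open they stand 13 mm farther back than shut.
Start: joints at [-79.206, 7.471, 85.268, -0, 87.261, -4.893], TCP at [0.162, -0.578, 0.191] pointing down, gripper open.
Joint ranges: [-169.43, 169.43], [-51.17, 129.36], [1.28, 143.12], [-76.62, 256.62], [0, 156.53], [-152.29, 152.29]. Speed limits (degrees/s): [136.94, 136.94, 159.86, 180, 180, 180].

### API

Orientations are given as a 3x3 rotation matrix whose columns are the frame's x, y, z axes.
In Python, from rig import * gives the robot as it stands.
- The arm moves only by the tool arm_command, never from a script. Its arguments are lists of equal length, an entry for each row: "linear": the shift along the tool's x, y, z each as a share of 0.1 m, from -1 to 1, a list of three; "spin": the turn about the tool's z as a share of 2 rad, from -1 to 1; "grip": the closure, from -1 (fully open) to 1 (shut). A call has 1 to 5 rows; each row shifts and turns the commanded pose from where the row before left it, along the tool's axes as they then stand; what a row does not reach is not made up. A row lasts 1/8 s, in which the tool goes at most 62.5 mm and 10.7 degrees, less where a joint would pass 70% of its speed; a pose out of reach is approached as far as the arm can. A call with a number of a shift or a turn outside -1 to 1 is refused whole. A call with a gripper value outside its range is refused whole. The fingers move at their own pace and stop on an object; the grip force is fixed at half the most. Time passes only in rows, so rows that do not move let the fingers close. It gives the time, the measured TCP pose, the force, the opening and the grip force at its end, in the units of the state.
- observe(): the state, without advancing time (a new reading comes with each control period).
- read_camera(name): name is "side" or "top" or "wrist"; returns a dict with "frame" (384x512x3 uint8, red, green, blue), "z_map" (384x512 float32, m along the optical axis (not along the pixel's ray), 0 where there is no reading), "K" (3x3 intrinsics, pixels), "distortion" ([k1, k2, p1, p2, k3] as OpenCV has them; the pictures are not rectified), "rvec" (rotation vector, rad) and "tvec" (3), from world to camera coordinates, as OpenCV has them. Camera axes: x right, y down, z forward; pixel columns grow to the right and rows downward; lengths in m; the calibration is good to about 2 mm. A picture is of the moment at which its call begins.
- finish_job(): hands the job in; it is judged then, once.
Trained networks look in a picture, given as the dict that the camera call returned (one of the last four; its "shot" number tells which), for a name from the list of things; names that differ only in an ending like _2 or _b are one class to them, and where a whole thing is asked for, a point or a joint stands for the part that bears it (a point fixed in the world has none). Each returns a list of dicts, best first, with "score" (0 to 1); they miss things now and then, are a little off and sometimes report something else, mostly with a low value. They report only what shows in the picture. A call takes as long as a camera call.
- silhouettes(picture, target): "pixels" (384x512 bool, what is visible of it) and "at" ([column, row] in pixels, amid what is visible of it).
The state is a dict: "clock": time; "joint_positions": joint angles; "joint_velocities": joint speeds; "effort": joint torques, N m; "position": TCP position; "eef_rot": TCP orientation; "force": force on the tool from outside, world axes, zero at the start; "ft_torque": the same for the moment, N m; "finger_gap": finger opening in m; "grip_force": force on a finger pad.
Only numpy, scipy, OpenCV 4.12 (cv2) and the standard library are available. Lean on these libraries where they do the work, as an engineer would, in place of code of your own. Each camera call takes 0.05 s, during which the arm holds its last target. There are 200 camera calls.

### The job

The honing machine on the carving bench has tripped: bring it back by pressing only. First switch on the extraction by pressing the raised far half of the wide rocker on the white power block right down, then push the small round reset pin on the grey control box fully home, and last press the square start key fully down, hold it there for two seconds and let it come up. Do not press the round mushroom stop button or switch the narrow rocker, pick nothing up, and leave the tools and other things on the bench where they are.

Things in the scene. Friction and masses are not known exactly. Their poses are not given: they have to be found in the camera images.
- power_block: white power block fixed to the bench, 110 x 250 x 45 mm (x, y, z); origin under its centre. On top are two black rockers side by side along its y (42 mm either side of the middle, which is which varies) and, at both ends, round sockets flush with the top. The far side is its +x side, away from the robot
- control_box: grey control box of the honing machine, fixed to the bench, 110 x 260 x 50 mm (x, y, z); origin under its centre. On top are three black controls in a row along its y, 80 mm apart, each on a 58 mm square, 4 mm thick aluminium plate: small round pin, square key, round mushroom button; their order varies
- wide_rocker (a joint): the wide rocker (extraction switch): a flat black paddle 64 mm long (along the block's x) and 38 mm wide, 6 mm thick, on a pivot across its middle 14 mm above the block's top. Tilt in rad: 0 = off, far (+x) half raised 0.2 rad; 0.4 = on, far half right down (near half raised). It stays where it is left; pressing the far half takes about 1.5 to 3.5 N. At the start it is between 0 and 0.04
- wide_rocker_far (a point): point on the top face of the wide rocker's far half, 20 mm from the pivot along the paddle (12 mm from its far edge), midway across its width; it moves with the paddle and sinks 8 mm from off to on; its axes are level with the block's at joint value 0
- narrow_rocker (a joint): the narrow rocker (bench lamp), like the wide one but 18 mm wide; not to be switched. 0 = far half raised; it starts near 0
- narrow_rocker_far (a point): same point on the narrow rocker
- reset_pin (a joint): the overload reset pin, in m: 0 = popped out, 0.009 = fully home against its stop. A black round pin 18 mm in diameter; its top stands 20 mm above its aluminium plate when out, 11 mm when home. It stays where it is left; pushing takes about 3 N. Starts between 0 and 0.001
- reset_pin_top (a point): centre of the top of the reset pin, z up
- start_key (a joint): the start key, in m: 0 = up, 0.006 = fully down against its stop. A black square key 32 x 32 mm whose top stands 16 mm above its aluminium plate; sprung, 1.2 N to start and 4 N fully down; comes back up when let go
- start_key_top (a point): centre of the top of the start key, z up
- stop_button (a joint): the stop button, in m: 0 = up, 0.006 = fully down; a black round mushroom button 42 mm across standing 26 mm above its plate, sprung; not to be pressed
- stop_button_top (a point): centre of the top of the stop button
- gouge_a: a carving gouge, 230 mm long, lying; wooden handle 120 x 24 x 24 mm, steel blade; origin on its underside at the blade end of the handle, x along the blade; not to be disturbed
- gouge_b: a carving gouge, 230 mm long with a 10 mm wide blade, lying; handle 130 x 24 x 24 mm; origin as gouge_a; not to be disturbed
- gouge_c: a carving gouge, 240 mm long with a 20 mm wide blade, lying; handle 120 x 24 x 24 mm; origin as gouge_a; not to be disturbed
- carving: a small carved wooden head on a 46 mm square block, 100 mm tall, standing; origin under its centre; not to be disturbed
- mallet: a turned wooden mallet standing on its head, 88 mm across, 252 mm tall; origin under its centre; not to be disturbed
- flask: a white steel drinking flask, 68 mm across, 235 mm tall, standing; origin under its centre; not to be disturbed
- oilstone: an oilstone in a wooden tray, 75 x 210 x 35 mm, lying; origin under its centre, long side along its y; not to be disturbed
- polish_bar: a bar of polishing compound, 45 x 90 x 30 mm; origin under its centre; not to be disturbed

How it is judged (in metres and radians):
On the way, in this order (a step that is already met when the one before it is completed fails the run):
1. the extraction rocker is switched on (value of joint wide_rocker above 0.32 rad), for 0.1 s.
2. the reset pin is pushed home (value of joint reset_pin above 0.007 m), for 0.1 s.
3. the start key is pressed down and held (value of joint start_key above 0.0042 m), for 1.2 s.
At the end, for the whole second after the job is handed in: wide rocker on (above 0.32 of 0.4 rad), reset pin home (above 7 of 9 mm), start key back up (below 1.5 mm), stop button up (below 2.5 mm), narrow rocker not switched (below 0.2 rad), every loose thing within 30 mm of where it started (value of joint wide_rocker above 0.32 rad and value of joint reset_pin above 0.007 m and value of joint start_key below 0.0015 m and value of joint stop_button below 0.0025 m and value of joint narrow_rocker below 0.2 rad and distance of each of gouge_a, gouge_b, gouge_c, carving, mallet, flask, oilstone, polish_bar from where it was at the start of the episode below 0.03 m); the robot touches nothing.
It fails at once if the reset pin is pushed before the extraction is on (value of joint reset_pin above 0.004 m and value of joint wide_rocker below 0.3 rad).
It fails at once if the start key is pressed before the reset pin is home (value of joint start_key above 0.003 m and value of joint reset_pin below 0.006 m).
It fails at once if the stop button is pressed (value of joint stop_button above 0.0025 m).
It fails at once if the narrow rocker is switched (value of joint narrow_rocker above 0.2 rad).
It fails at once if a loose thing is lifted, carried or pushed away by more than 30 mm (not (distance of gouge_a from where it was at the start of the episode below 0.03 m) or not (distance of gouge_b from where it was at the start of the episode below 0.03 m) or not (distance of gouge_c from where it was at the start of the episode below 0.03 m) or not (distance of carving from where it was at the start of the episode below 0.03 m) or not (distance of mallet from where it was at the start of the episode below 0.03 m) or not (distance of flask from where it was at the start of the episode below 0.03 m) or not (distance of oilstone from where it was at the start of the episode below 0.03 m) or not (distance of polish_bar from where it was at the start of the episode below 0.03 m)).
It also fails if it takes over 51 s, if anything falls off the work surface, if the arm or the gripper's body presses on something with over 40 N, if the wrist force passes 120 N, or if a joint passes its speed limit or range.

## Working session

There is one attempt and no reset: what is moved stays moved. The work goes in short steps, Python scripts to look and compute and a tool call to move; the robot and the scene stay as the last step left them, time stands still between calls to the robot, and variables do not carry over. Pictures are saved under pics/ and viewed, at most 10 in all, crops included, and the job is handed in when it is done.

Besides the shell and the picture viewer there is one more tool, called after "Emit:" as name(argument=value, ...) on one line, values as JSON. arm_command: Moves the arm, as the interface text tells. Its arguments: {"type":"object","properties":{"linear":{"type":"array"},"spin":{"type":"array"},"grip":{"type":"array"}},"required":["linear","spin","grip"]}

```bash
mkdir -p pics; cat > h.py <<'E'
from rig import *
import numpy as np, cv2
def world(p,mask):
    v,u=np.nonzero(mask&(p["z_map"]>0)); z=p["z_map"][v,u]
    n=cv2.undistortPoints(np.c_[u,v].astype(float)[:,None],p["K"],np.array(p["distortion"]))[:,0]
    R=cv2.Rodrigues(np.array(p["rvec"],float))[0]
    return (np.c_[n*z[:,None],z]-np.ravel(p["tvec"]))@R
E
python3 - <<'E'
from h import *
o=observe();print(o["clock"],o["position"],o["eef_rot"],o["finger_gap"])
for c in("top","side"):
    p=read_camera(c); cv2.imwrite(f"pics/{c}.png",p["frame"][:,:,::-1])
    for t in("power_block","control_box","wide_rocker","narrow_rocker","reset_pin","start_key","stop_button"):
        for s in silhouettes(p,t)[:2]:
            w=world(p,s["pixels"])
            print(c,t,round(s["score"],2),s["at"],len(w),np.median(w,0).round(4) if len(w) else '',np.percentile(w,[3,97],axis=0).round(3).tolist() if len(w) else '')
E
```

```text
0.0 [ 0.16213657 -0.5770225   0.19031179] [[ 9.62749315e-01  2.70395337e-01 -3.44120026e-04]
 [ 2.70395503e-01 -9.62747547e-01  1.85250444e-03]
 [ 1.69607853e-04 -1.87654589e-03 -9.99998225e-01]] 0.08501562607767114
top power_block 0.62 [318.0, 205.0] 1680 [ 0.5123 -0.2082  0.0448] [[0.458, -0.334, 0.036], [0.564, -0.097, 0.052]]
top power_block 0.56 [195.5, 166.9] 1176 [0.6601 0.2262 0.0326] [[0.629, 0.129, 0.011], [0.699, 0.328, 0.041]]
top control_box 0.66 [189.8, 208.8] 1702 [0.5309 0.2427 0.0496] [[0.479, 0.117, 0.004], [0.593, 0.372, 0.057]]
top control_box 0.31 [197.6, 231.7] 229 [0.4345 0.2121 0.0227] [[0.423, 0.149, 0.012], [0.443, 0.357, 0.031]]
top wide_rocker 0.8 [332.9, 208.8] 248 [ 0.5083 -0.259   0.061 ] [[0.481, -0.282, 0.048], [0.542, -0.238, 0.069]]
top start_key 0.67 [309.4, 180.2] 311 [ 0.6186 -0.1882  0.0205] [[0.604, -0.333, 0.009], [0.63, -0.109, 0.03]]
top start_key 0.63 [405.7, 216.7] 656 [ 0.4621 -0.4721  0.1676] [[0.433, -0.508, 0.002], [0.499, -0.457, 0.238]]
top stop_button 0.7 [189.7, 210.4] 1546 [0.5314 0.2432 0.0496] [[0.479, 0.117, 0.025], [0.592, 0.371, 0.057]]
side power_block 0.61 [247.7, 268.3] 2580 [ 0.5155 -0.2348  0.0449] [[0.464, -0.342, 0.009], [0.568, -0.103, 0.05]]
side control_box 0.8 [242.8, 161.1] 1179 [0.5349 0.1908 0.0486] [[0.483, 0.112, 0.008], [0.594, 0.362, 0.053]]
side wide_rocker 0.65 [247.1, 278.6] 325 [ 0.5146 -0.2611  0.0616] [[0.486, -0.278, 0.05], [0.545, -0.241, 0.068]]
side narrow_rocker 0.59 [248.3, 249.0] 135 [ 0.5167 -0.1777  0.0614] [[0.487, -0.186, 0.053], [0.545, -0.167, 0.069]]
side start_key 0.74 [248.0, 161.6] 945 [0.5371 0.1787 0.0488] [[0.485, 0.112, 0.013], [0.593, 0.354, 0.053]]
side start_key 0.61 [239.0, 138.2] 33 [0.5456 0.3164 0.0689] [[0.536, 0.307, 0.063], [0.556, 0.331, 0.072]]
```

View pics/top.png

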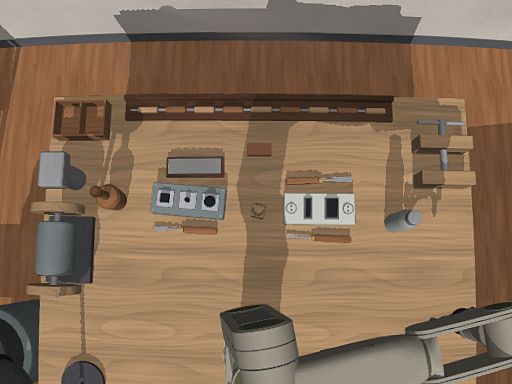

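View pics/side.png

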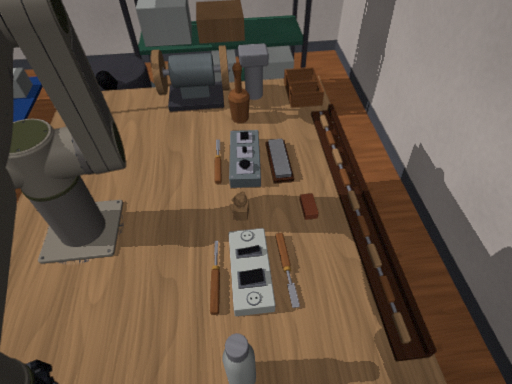

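The top view shows the wide rocker at (332,208) and the narrow one at (308,208). On the control box the square key is at (165,197), the pin at (187,199) in the middle, and the mushroom at (209,201). The flask is at (402,220) and the mallet at (105,195). The side view agrees with this. Next I'll measure the black blobs precisely.

```bash
python3 - <<'E'
from h import *
for c in("top","side"):
    p=read_camera(c); f=p["frame"].max(2)
    full=np.ones(f.shape,bool); ok=p["z_map"]>0
    W=np.full(f.shape+(3,),np.nan); W[ok]=world(p,full)
    for nm,(x0,x1,y0,y1),zt in(("block",(.44,.585,-.36,-.08),.045),("box",(.46,.62,.09,.40),.05)):
        reg=(W[...,0]>x0)&(W[...,0]<x1)&(W[...,1]>y0)&(W[...,1]<y1)
        top=reg&(W[...,2]>zt-.006)
        r=cv2.minAreaRect(W[top][:,:2].astype(np.float32)*1000); print(c,nm,"top rect",np.round(r[0],1),np.round(r[1],1),round(r[2],2))
        n,l,st,ce=cv2.connectedComponentsWithStats((reg&(W[...,2]>zt+.003)&(f<60)).astype(np.uint8))
        for i in range(1,n):
            if st[i,4]>8:
                w=W[l==i]; hi=w[w[:,2]>np.percentile(w[:,2],95)-.006] if nm=="box" else w
                print("  blob",ce[i].round(1),st[i,4],w.mean(0).round(4),np.percentile(w,[3,97],axis=0).round(4).tolist(),"topz mean",hi.mean(0).round(4),len(hi))
E
```

```text
top block top rect [ 512.  -217.6] [110.3 249. ] 0.08
  blob [307.7 207. ] 78 [ 0.5147 -0.1748  0.0611] [[0.4851, -0.1839, 0.0511], [0.5421, -0.1685, 0.0697]] topz mean [ 0.5147 -0.1748  0.0611] 78
  blob [331.9 207.4] 193 [ 0.514 -0.259  0.062] [[0.4841, -0.2769, 0.0531], [0.5427, -0.2416, 0.0693]] topz mean [ 0.514 -0.259  0.062] 193
top box top rect [537.5 246.1] [261.9 111.1] 85.61
  blob [164.4 197.3] 74 [0.5441 0.3239 0.069 ] [[0.531, 0.3099, 0.0623], [0.5594, 0.3384, 0.0752]] topz mean [0.5434 0.3235 0.0716] 44
  blob [186.9 199.3] 18 [0.5374 0.2442 0.0721] [[0.5312, 0.2372, 0.0675], [0.5437, 0.2511, 0.0773]] topz mean [0.5376 0.2445 0.0738] 12
  blob [209.2 200.8] 93 [0.532  0.1659 0.0779] [[0.5172, 0.1493, 0.0712], [0.5487, 0.182, 0.085]] topz mean [0.531  0.1649 0.0802] 57
side block top rect [ 516.1 -218.1] [250. 110.] 89.91
  blob [248.4 250.1] 135 [ 0.517  -0.1777  0.0604] [[0.4872, -0.1854, 0.0508], [0.5469, -0.1685, 0.0678]] topz mean [ 0.517  -0.1777  0.0604] 135
  blob [251.2 276.5] 313 [ 0.5166 -0.2617  0.0611] [[0.4869, -0.2781, 0.0501], [0.5464, -0.2432, 0.0683]] topz mean [ 0.5166 -0.2617  0.0611] 313
side box top rect [541.1 243.3] [265.  109.5] 85.59
  blob [244.2 135.3] 56 [0.5491 0.3196 0.0671] [[0.536, 0.3061, 0.0556], [0.5635, 0.3382, 0.0728]] topz mean [0.5482 0.3214 0.07  ] 37
  blob [244.4 149.4] 21 [0.5429 0.2398 0.0689] [[0.5373, 0.2325, 0.0583], [0.5489, 0.2484, 0.0751]] topz mean [0.5419 0.2414 0.0726] 12
  blob [244.4 163.6] 74 [0.5359 0.16   0.0758] [[0.5207, 0.1453, 0.0679], [0.5516, 0.1787, 0.0811]] topz mean [0.5344 0.1624 0.0777] 49
```

Emit:
arm_command(linear=[[0,0,-0.3],[0,0,-0.3],[0.25,-0.55,0],[0.25,-0.55,0],[0.25,-0.55,0]], spin=[0.0685,0.0685,0,0,0], grip=[1,1,1,1,1])

```text
clock: 1.52
position: [0.2378, -0.4111, 0.2514]
eef_rot: [[1.0, -0.001, 0.0], [-0.001, -1.0, -0.0], [0.0, 0.0, -1.0]]
force: [0.4, -0.1, -0.1]
finger_gap: -0.0001
grip_force: 0.0
```

Emit:
arm_command(linear=[[0.5,-0.25,0],[0.5,-0.25,0],[0.5,-0.25,0],[0.5,-0.25,0],[0.5,-0.25,0]], spin=[0,0,0,0,0], grip=[1,1,1,1,1])

```text
clock: 2.15
position: [0.489, -0.2867, 0.2517]
eef_rot: [[1.0, -0.0, 0.001], [-0.0, -1.0, -0.001], [0.001, 0.001, -1.0]]
force: [-0.2, -1.6, 0.4]
finger_gap: 0.0
grip_force: 0.0
```

Emit:
arm_command(linear=[[0.5,-0.25,0],[0,0,0.5],[0,0,0.5],[0,0,0.4],[0,0,0]], spin=[0,0,0,0,0], grip=[1,1,1,1,1])

```text
clock: 2.78
position: [0.5345, -0.261, 0.1072]
eef_rot: [[1.0, -0.0, -0.007], [-0.0, -1.0, 0.004], [-0.007, -0.004, -1.0]]
force: [-0.3, 1.3, 1.4]
finger_gap: -0.0002
grip_force: 0.0
```

```bash
python3 - <<'E'
from h import *
p=read_camera("wrist"); cv2.imwrite("pics/w1.png",p["frame"][:,:,::-1])
s=read_camera("side"); cv2.imwrite("pics/s1.png",cv2.resize(s["frame"][200:330,180:330,::-1],None,fx=4,fy=4))
print(observe()["position"])
E
```

```text
[ 0.53772454 -0.26300771  0.11268032]
```

View pics/w1.png

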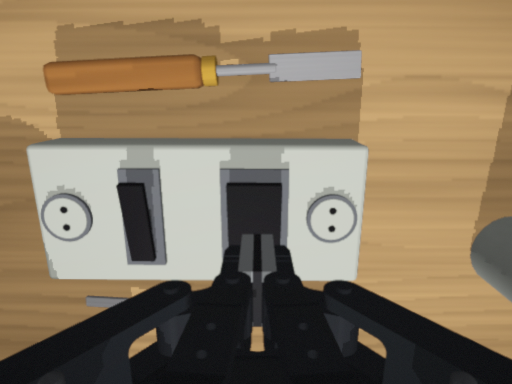

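View pics/s1.png

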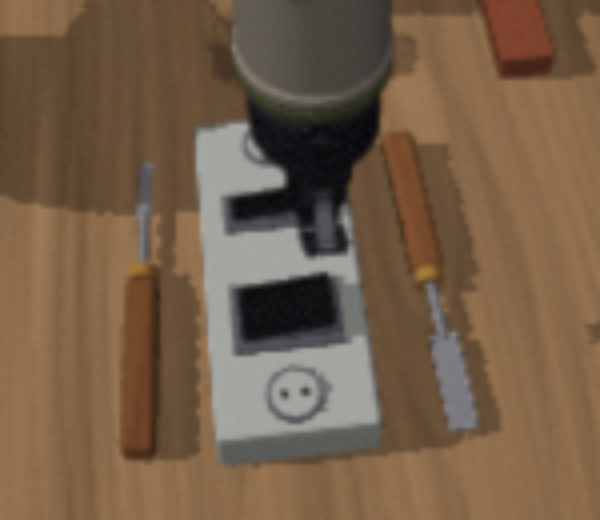

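The wrist view shows the fingertips at (257,240), centred over the wide rocker at (255,210). The side view shows them above the block, with nothing touched. Going down now.

Emit:
arm_command(linear=[[0,0,0.35],[0,0,0],[0,0,0.06],[0,0,0.04],[0,0,0]], spin=[0,0,0,0,0], grip=[1,1,1,1,1])

```text
clock: 3.5
position: [0.5376, -0.2629, 0.0669]
eef_rot: [[1.0, -0.0, 0.001], [-0.0, -1.0, -0.0], [0.001, 0.0, -1.0]]
force: [-0.6, -0.2, 0.1]
finger_gap: 0.0003
grip_force: 0.0
```

Emit:
arm_command(linear=[[0,0,0.03],[0,0,0.03],[0,0,0]], spin=[0,0,0], grip=[1,1,1])

```text
clock: 3.88
position: [0.537, -0.2625, 0.0599]
eef_rot: [[1.0, -0.0, -0.001], [-0.0, -1.0, 0.0], [-0.001, -0.0, -1.0]]
force: [-0.9, -0.3, -0.1]
finger_gap: 0.0003
grip_force: 0.0
```

Emit:
arm_command(linear=[[0,0,0.02],[0,0,0]], spin=[0,0], grip=[1,1])

```text
clock: 4.12
position: [0.5372, -0.2627, 0.0582]
eef_rot: [[1.0, -0.0, -0.0], [-0.0, -1.0, 0.0], [-0.0, -0.0, -1.0]]
force: [0.6, 0.2, 0.1]
finger_gap: 0.0
grip_force: 0.0
```

Emit:
arm_command(linear=[[0,0,0.02],[0,0,0]], spin=[0,0], grip=[1,1])

```text
clock: 4.38
position: [0.5372, -0.2626, 0.0562]
eef_rot: [[1.0, -0.0, -0.0], [-0.0, -1.0, 0.0], [-0.0, -0.0, -1.0]]
force: [0.2, -0.5, -0.0]
finger_gap: 0.0001
grip_force: 0.0
```

```bash
cat > look.py <<'E'
from h import *
def dark(c,box,zmin):
    p=read_camera(c); f=p["frame"].max(2); ok=p["z_map"]>0
    W=np.full(f.shape+(3,),np.nan); W[ok]=world(p,np.ones(f.shape,bool))
    x0,x1,y0,y1=box
    m=(W[...,0]>x0)&(W[...,0]<x1)&(W[...,1]>y0)&(W[...,1]<y1)&(W[...,2]>zmin)&(W[...,2]<.09)&(f<75)
    return p,W[m]
E
python3 - <<'E'
from look import *
for c in("wrist","side","top"):
  p,w=dark(c,(.475,.56,-.283,-.24),.046)
  cv2.imwrite(f"pics/{c}2.png",p["frame"][:,:,::-1])
  for a in np.arange(.48,.55,.008):
    k=w[(w[:,0]>a)&(w[:,0]<a+.008)]
    if len(k):print(c,round(a+.004,3),len(k),np.median(k[:,2]).round(4))
E
```

```text
wrist 0.508 5 0.0617
wrist 0.516 40 0.0619
wrist 0.524 148 0.0635
wrist 0.532 587 0.0648
wrist 0.54 904 0.066
wrist 0.548 475 0.0653
side 0.484 24 0.0561
side 0.492 42 0.0584
side 0.5 42 0.0594
side 0.508 41 0.0603
side 0.516 44 0.0622
side 0.524 41 0.0632
side 0.532 26 0.0636
side 0.54 24 0.0649
side 0.548 20 0.0509
top 0.484 22 0.0568
top 0.492 22 0.0583
top 0.5 22 0.0593
top 0.508 31 0.0604
top 0.516 24 0.0618
top 0.524 13 0.0626
top 0.532 5 0.0612
```

View pics/wrist2.png

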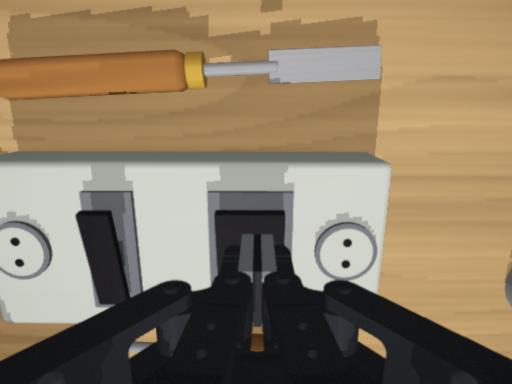

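The wrist view shows the tips at (257,238) over the rocker at (250,225). The rocker is still untilted even though the TCP reads 56 mm, so I'll check where the tips really are.

```bash
python3 - <<'E'
from h import *
p=read_camera("wrist"); ok=p["z_map"]>0
W=np.full(ok.shape+(3,),np.nan); W[ok]=world(p,np.ones(ok.shape,bool))
for c in(245,257,268):
  for r in range(212,300,8): print(c,r,W[r,c].round(4),p["frame"][r,c].max())
s=read_camera("side"); cv2.imwrite("pics/s3.png",cv2.resize(s["frame"][220:320,190:310,::-1],None,fx=5,fy=5,interpolation=cv2.INTER_CUBIC))
ok=s["z_map"]>0
W=np.full(ok.shape+(3,),np.nan); W[ok]=world(s,np.ones(ok.shape,bool))
m=(abs(W[...,0]-.537)<.025)&(abs(W[...,1]+.262)<.03)
w=W[m]; b=s["frame"].max(2)[m]
for z in np.arange(.045,.11,.005):
  k=(w[:,2]>z)&(w[:,2]<z+.005)
  if k.any(): print(round(z,3),k.sum(),w[k].min(0).round(3),w[k].max(0).round(3),b[k].mean().round())
print(observe()["joint_positions"],observe()["position"])
E
```

```text
245 212 [ 0.5455 -0.2554  0.0632] 16
245 220 [ 0.5421 -0.2555  0.0666] 40
245 228 [ 0.5373 -0.2554  0.0657] 39
245 236 [ 0.5477 -0.2568  0.1018] 83
245 244 [ 0.5478 -0.2571  0.1105] 83
245 252 [ 0.548  -0.2573  0.1183] 82
245 260 [ 0.5478 -0.2575  0.1247] 81
245 268 [ 0.5479 -0.2578  0.131 ] 83
245 276 [ 0.5482 -0.258   0.1369] 26
245 284 [ 0.5492 -0.2582  0.1438] 23
245 292 [ 0.549  -0.2583  0.148 ] 23
257 212 [ 0.5456 -0.2619  0.0635] 18
257 220 [ 0.5419 -0.2619  0.0659] 39
257 228 [ 0.5372 -0.2619  0.0656] 41
257 236 [ 0.5479 -0.2619  0.1022] 18
257 244 [ 0.5473 -0.2619  0.1092] 22
257 252 [ 0.5482 -0.2619  0.1186] 20
257 260 [ 0.5479 -0.2619  0.1249] 20
257 268 [ 0.5478 -0.2619  0.1306] 22
257 276 [ 0.5463 -0.2619  0.1335] 58
257 284 [ 0.5429 -0.2619  0.133 ] 58
257 292 [ 0.5401 -0.2619  0.1335] 58
268 212 [ 0.5459 -0.2678  0.0645] 18
268 220 [ 0.5423 -0.2677  0.0669] 40
268 228 [ 0.5367 -0.2679  0.0644] 40
268 236 [ 0.5479 -0.2666  0.1023] 83
268 244 [ 0.5481 -0.2663  0.111 ] 82
268 252 [ 0.548  -0.2661  0.1182] 82
268 260 [ 0.5479 -0.2659  0.1249] 83
268 268 [ 0.5477 -0.2658  0.1304] 82
268 276 [ 0.5487 -0.2655  0.1379] 24
268 284 [ 0.5496 -0.2653  0.1444] 24
268 292 [ 0.5492 -0.2652  0.1483] 23
0.045 90 [ 0.513 -0.291  0.045] [ 0.562 -0.233  0.05 ] 98.0
0.05 24 [ 0.513 -0.284  0.05 ] [ 0.553 -0.266  0.054] 69.0
0.055 4 [ 0.515 -0.272  0.058] [ 0.524 -0.238  0.06 ] 38.0
0.06 89 [ 0.512 -0.279  0.06 ] [ 0.546 -0.241  0.065] 22.0
0.065 30 [ 0.517 -0.279  0.065] [ 0.547 -0.246  0.069] 20.0
[-3.09651727e+01  1.29887704e+01  9.35493230e+01  2.32718023e-04
  7.34549081e+01  5.90457881e+01] [ 0.53738513 -0.26273747  0.05647777]
```

View pics/s3.png

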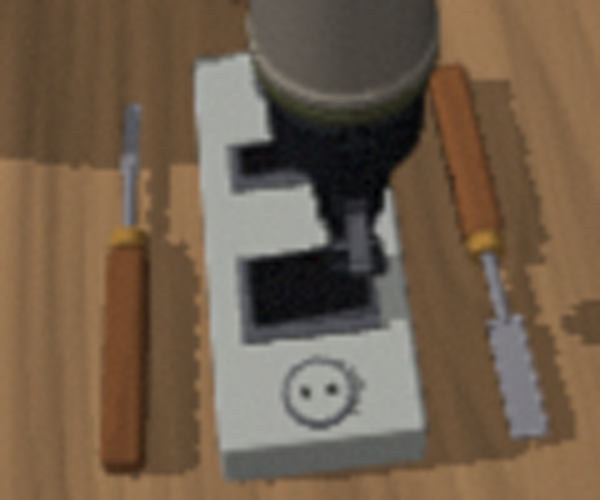

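The fingers really end at about 0.098 m, roughly 40 mm above the reported TCP. The wrist depth and side view both show this, and the rocker hasn't moved. The lateral position is right, so I'll go down by feel and expect contact at a reading of about 0.025.

Emit:
arm_command(linear=[[0,0,0.06],[0,0,0.06],[0,0,0.06],[0,0,0]], spin=[0,0,0,0], grip=[1,1,1,1])

```text
clock: 5.12
position: [0.5366, -0.2623, 0.0373]
eef_rot: [[1.0, -0.0, -0.001], [-0.0, -1.0, 0.001], [-0.001, -0.001, -1.0]]
force: [-0.7, -0.2, -0.3]
finger_gap: 0.0006
grip_force: 0.0
```

```bash
python3 - <<'E'
from h import *
p=read_camera("wrist"); ok=p["z_map"]>0
W=np.full(ok.shape+(3,),np.nan); W[ok]=world(p,np.ones(ok.shape,bool))
for r in range(210,262,4): print(r,W[r,250].round(4),p["frame"][r,250].max())
o=observe();print(o["position"],o["force"])
E
```

```text
210 [ 0.5473 -0.2578  0.0482] 100
214 [ 0.5452 -0.2578  0.0485] 100
218 [ 0.543  -0.2578  0.0487] 101
222 [ 0.5462 -0.2581  0.0632] 22
226 [ 0.5452 -0.2582  0.0659] 21
230 [ 0.5439 -0.2582  0.0679] 21
234 [ 0.5411 -0.2581  0.066 ] 67
238 [ 0.5473 -0.2586  0.0854] 83
242 [ 0.5471 -0.2587  0.0891] 82
246 [ 0.547  -0.2587  0.0928] 81
250 [ 0.5472 -0.2588  0.097 ] 83
254 [ 0.5476 -0.2589  0.1014] 81
258 [ 0.5475 -0.259   0.1044] 82
[ 0.53696284 -0.26251869  0.03785038] [-0.24646956  0.15686787  0.30480746]
```

Emit:
arm_command(linear=[[0,0,0.05],[0,0,0.05],[0,0,0.03],[0,0,0]], spin=[0,0,0,0], grip=[1,1,1,1])

```text
clock: 5.68
position: [0.5371, -0.2626, 0.0251]
eef_rot: [[1.0, -0.0, -0.0], [-0.0, -1.0, 0.0], [-0.0, -0.0, -1.0]]
force: [-0.1, 0.1, 0.0]
finger_gap: -0.0002
grip_force: 0.0
```

Emit:
arm_command(linear=[[0,0,0.03],[0,0,0]], spin=[0,0], grip=[1,1])

```text
clock: 5.92
position: [0.5373, -0.2627, 0.0222]
eef_rot: [[1.0, -0.0, -0.0], [-0.0, -1.0, 0.0], [-0.0, -0.0, -1.0]]
force: [0.2, -0.4, 0.3]
finger_gap: 0.0002
grip_force: 0.0
```

Emit:
arm_command(linear=[[0,0,0.02],[0,0,0]], spin=[0,0], grip=[1,1])

```text
clock: 6.18
position: [0.5375, -0.2628, 0.0204]
eef_rot: [[1.0, -0.0, 0.0], [-0.0, -1.0, -0.0], [0.0, 0.0, -1.0]]
force: [0.6, 0.3, 0.2]
finger_gap: -0.0
grip_force: 0.4
```

Emit:
arm_command(linear=[[0,0,0.02],[0,0,0]], spin=[0,0], grip=[1,1])

```text
clock: 6.42
position: [0.5376, -0.2628, 0.019]
eef_rot: [[1.0, -0.0, 0.001], [-0.0, -1.0, -0.0], [0.001, 0.0, -1.0]]
force: [-0.9, 1.5, 4.4]
finger_gap: 0.0
grip_force: 2.6
```

```bash
cat > tip.py <<'E'
from look import *
p=read_camera("wrist"); ok=p["z_map"]>0
W=np.full(ok.shape+(3,),np.nan); W[ok]=world(p,np.ones(ok.shape,bool))
for r in range(214,262,4): print(r,W[r,250].round(4),p["frame"][r,250].max())
o=observe();print(o["position"],o["force"])
E
cat > rock.py <<'E'
from look import *
for c in("side","top"):
  p,w=dark(c,(.475,.525,-.283,-.24),.052)
  a=np.polyfit(w[:,0]-.515,w[:,2],1); print(c,len(w),"slope",a.round(4))
E
python3 tip.py; python3 rock.py
```

```text
214 [ 0.5523 -0.2587  0.0481] 77
218 [ 0.5508 -0.2587  0.0495] 98
222 [ 0.5481 -0.2586  0.0474] 98
226 [ 0.5461 -0.2586  0.0475] 96
230 [ 0.5455 -0.2587  0.0513] 35
234 [ 0.5451 -0.2588  0.0552] 65
238 [ 0.5479 -0.259   0.0665] 79
242 [ 0.5483 -0.2591  0.0714] 80
246 [ 0.5474 -0.2592  0.0733] 81
250 [ 0.5479 -0.2593  0.0783] 80
254 [ 0.5486 -0.2594  0.0832] 79
258 [ 0.5475 -0.2594  0.0844] 79
[ 0.53764039 -0.26282909  0.01895835] [-0.023818    0.90223734  6.39294551]
side 193 slope [-0.204   0.0621]
top 118 slope [-0.2264  0.0608]
```

The rocker slope reads about -0.2, which is fully on, with 6 N at the stop. Lifting and travelling to the pin.

Emit:
arm_command(linear=[[0,0,-0.5],[0,0,-0.5],[0,0,-0.2],[0,-0.5,0],[0,-0.5,0]], spin=[0,0,0,0,0], grip=[1,1,1,1,1])

```text
clock: 7.2
position: [0.5368, -0.162, 0.1377]
eef_rot: [[1.0, -0.002, -0.001], [-0.002, -1.0, 0.0], [-0.001, -0.0, -1.0]]
force: [-0.2, -0.3, -0.4]
finger_gap: 0.0001
grip_force: 0.0
```

Emit:
arm_command(linear=[[0,-0.5,0],[0,-0.5,0],[0,-0.5,0],[0,-0.5,0],[0,-0.5,0]], spin=[0,0,0,0,0], grip=[1,1,1,1,1])

```text
clock: 7.82
position: [0.5365, 0.0887, 0.1373]
eef_rot: [[1.0, -0.0, -0.001], [-0.0, -1.0, -0.0], [-0.001, 0.0, -1.0]]
force: [1.5, 0.2, -0.2]
finger_gap: -0.0001
grip_force: 0.0
```

Emit:
arm_command(linear=[[0,-0.5,0],[0,-0.5,0],[0,-0.5,0],[0,0,0],[0,0,0]], spin=[0,0,0,0,0], grip=[1,1,1,1,1])

```text
clock: 8.45
position: [0.5368, 0.2369, 0.1373]
eef_rot: [[1.0, 0.001, -0.002], [0.001, -1.0, -0.001], [-0.002, 0.001, -1.0]]
force: [-0.3, -0.2, -0.6]
finger_gap: -0.0
grip_force: 0.0
```

```bash
python3 rock.py; python3 - <<'E'
from look import *
print(observe()["position"],observe()["eef_rot"].round(3) if hasattr(observe()["eef_rot"],"round") else '')
p=read_camera("wrist"); cv2.imwrite("pics/w4.png",p["frame"][:,:,::-1]); f=p["frame"].max(2); ok=p["z_map"]>0
W=np.full(f.shape+(3,),np.nan); W[ok]=world(p,np.ones(f.shape,bool))
m=(W[...,2]>.058)&(W[...,2]<.09)&(f<70)&(W[...,1]>.1)&(W[...,1]<.4)
n,l,st,ce=cv2.connectedComponentsWithStats(m.astype(np.uint8))
for i in range(1,n):
  if st[i,4]>60:
    w=W[l==i]; w=w[w[:,2]>np.percentile(w[:,2],90)-.004]
    print(ce[i].round(),st[i,4],w.mean(0).round(4),((w.min(0)+w.max(0))/2).round(4),np.ptp(w,axis=0).round(3))
E
```

```text
side 196 slope [-0.1972  0.0621]
top 130 slope [-0.2258  0.0611]
[0.53727043 0.23607396 0.13779726] [[ 1.    -0.001 -0.001]
 [-0.001 -1.    -0.001]
 [-0.001  0.001 -1.   ]]
[139. 177.] 1829 [0.5471 0.3261 0.0696] [0.5469 0.3267 0.0692] [0.032 0.033 0.005]
[348. 195.] 2097 [0.5344 0.169  0.0774] [0.5335 0.1688 0.0777] [0.037 0.037 0.006]
[243. 185.] 423 [0.5408 0.2476 0.0727] [0.5407 0.2474 0.0722] [0.016 0.015 0.005]
```

View pics/w4.png

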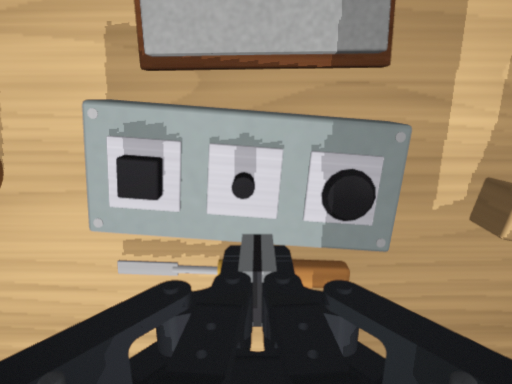

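The wrist view shows the key at (139,177), the pin at (243,185) and the mushroom at (348,195). The pin is at about (0.5405, 0.246), 10 mm left of the TCP.

Emit:
arm_command(linear=[[0.033,-0.1,0],[0,0,0.5],[0,0,0.4],[0,0,0],[0,0,0]], spin=[0,0,0,0,0], grip=[1,1,1,1,1])

```text
clock: 9.22
position: [0.5419, 0.2477, 0.0502]
eef_rot: [[1.0, -0.0, 0.002], [-0.0, -1.0, 0.001], [0.002, -0.001, -1.0]]
force: [1.1, -0.4, 1.3]
finger_gap: -0.0001
grip_force: 0.0
```

```bash
python3 - <<'E'
from look import *
print(observe()["position"])
p=read_camera("wrist"); cv2.imwrite("pics/w5.png",p["frame"][120:300,130:390,::-1].repeat(3,0).repeat(3,1))
E
```

```text
[0.54188035 0.2476573  0.05017437]
```

View pics/w5.png

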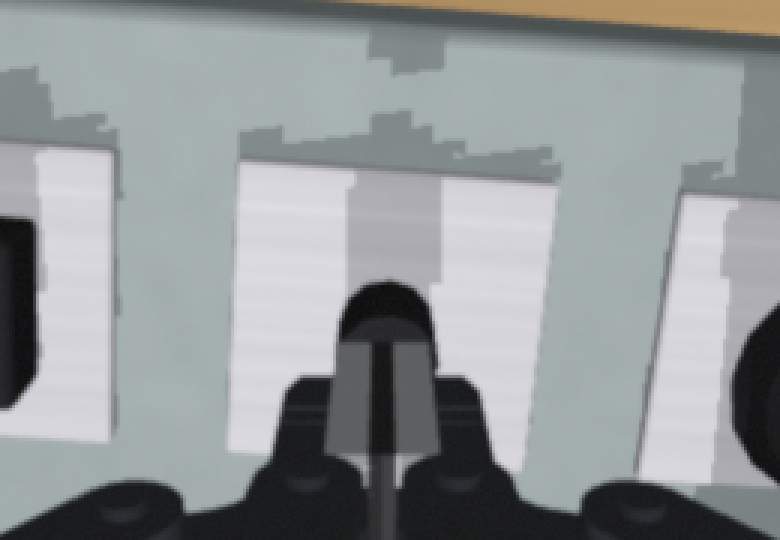

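The tip sits at (385,345) in the crop, right over the pin at (387,310). Pressing by feel.

Emit:
arm_command(linear=[[0,0,0.1],[0,0,0.05],[0,0,0.05],[0,0,0]], spin=[0,0,0,0], grip=[1,1,1,1])

```text
clock: 9.78
position: [0.5405, 0.2472, 0.028]
eef_rot: [[1.0, -0.0, -0.001], [-0.0, -1.0, -0.0], [-0.001, 0.0, -1.0]]
force: [-0.3, -1.1, -0.2]
finger_gap: -0.0001
grip_force: 0.0
```

Emit:
arm_command(linear=[[0,0,0.03],[0,0,0.03],[0,0,0]], spin=[0,0,0], grip=[1,1,1])

```text
clock: 10.15
position: [0.5409, 0.2474, 0.0247]
eef_rot: [[1.0, -0.0, 0.0], [-0.0, -1.0, -0.0], [0.0, 0.0, -1.0]]
force: [-9.8, -3.8, 21.2]
finger_gap: 0.0002
grip_force: 10.2
```

Emit:
arm_command(linear=[[0,0,0.01],[0,0,0]], spin=[0,0], grip=[1,1])

```text
clock: 10.4
position: [0.541, 0.2474, 0.0246]
eef_rot: [[1.0, 0.0, 0.001], [0.0, -1.0, 0.0], [0.001, -0.0, -1.0]]
force: [-13.4, -4.5, 27.5]
finger_gap: -0.0001
grip_force: 13.4
```

A solid stop at 27 N. Lifting and checking the pin.

Emit:
arm_command(linear=[[0,0,-0.2],[0,0,-0.5],[0.03,-0.4,0],[0.03,-0.38,0],[0,0,0]], spin=[0,0,0,0,0], grip=[1,1,1,1,1])

```text
clock: 11.02
position: [0.5466, 0.3277, 0.0917]
eef_rot: [[1.0, 0.002, 0.001], [0.002, -1.0, 0.001], [0.001, -0.001, -1.0]]
force: [-0.7, -0.5, -0.1]
finger_gap: -0.0001
grip_force: 0.0
```

```bash
python3 - <<'E'
from look import *
print(observe()["position"],observe()["force"])
for c in("wrist","side","top"):
  for nm,b in(("pin",(.528,.554,.23,.262)),("key",(.525,.568,.302,.346))):
    p,w=dark(c,b,.057)
    if len(w): print(c,nm,len(w),np.percentile(w[:,2],[50,80,95]).round(4),w.mean(0).round(4))
cv2.imwrite("pics/w6.png",read_camera("wrist")["frame"][:,:,::-1])
E
```

```text
[0.54655206 0.32770604 0.0917103 ] [-0.6732105  -0.5126194  -0.14541444]
wrist pin 595 [0.0642 0.0649 0.0655] [0.5412 0.2492 0.0637]
wrist key 2475 [0.0695 0.0701 0.0706] [0.548  0.3273 0.069 ]
side pin 16 [0.0628 0.0645 0.0656] [0.5424 0.2428 0.0623]
side key 56 [0.0694 0.071  0.0724] [0.5473 0.3186 0.068 ]
top pin 16 [0.0661 0.068  0.0687] [0.5379 0.2444 0.0657]
```

View pics/w6.png

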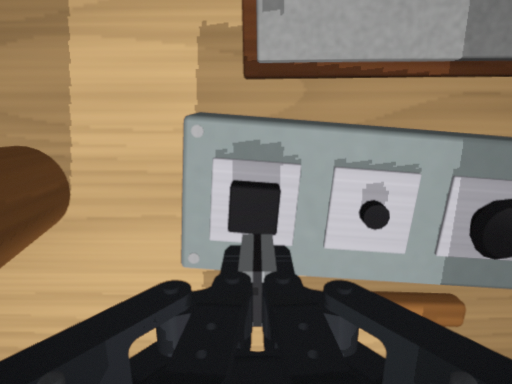

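The pin top is at 0.065 m, so it's home at (374,214). The key at (254,207) lies under the tip at (257,240), and the mallet at (20,200) is clear. Pressing the key.

Emit:
arm_command(linear=[[0,0,0.5],[0,0,0],[0,0,0.08],[0,0,0.08],[0,0,0]], spin=[0,0,0,0,0], grip=[1,1,1,1,1])

```text
clock: 12.0
position: [0.5476, 0.3255, 0.0263]
eef_rot: [[1.0, -0.0, 0.002], [-0.0, -1.0, 0.001], [0.002, -0.001, -1.0]]
force: [0.2, -1.1, 3.8]
finger_gap: 0.0
grip_force: 1.4
```

Emit:
arm_command(linear=[[0,0,0.03],[0,0,0]], spin=[0,0], grip=[1,1])

```text
clock: 12.25
position: [0.5477, 0.3257, 0.0241]
eef_rot: [[1.0, -0.0, 0.002], [-0.0, -1.0, 0.001], [0.002, -0.001, -1.0]]
force: [-1.8, -2.6, 8.3]
finger_gap: -0.0001
grip_force: 4.3
```

Emit:
arm_command(linear=[[0,0,0.01],[0,0,0]], spin=[0,0], grip=[1,1])

```text
clock: 12.5
position: [0.5478, 0.3257, 0.024]
eef_rot: [[1.0, -0.0, 0.002], [-0.0, -1.0, 0.001], [0.002, -0.001, -1.0]]
force: [-5.8, -3.0, 15.1]
finger_gap: -0.0005
grip_force: 7.2
```

The key is on its stop at 15 N. Holding for two seconds, then letting go.

Emit:
arm_command(linear=[[0,0,0],[0,0,0],[0,0,0],[0,0,0],[0,0,0]], spin=[0,0,0,0,0], grip=[1,1,1,1,1])

```text
clock: 13.12
position: [0.5478, 0.3257, 0.024]
eef_rot: [[1.0, -0.0, 0.002], [-0.0, -1.0, 0.001], [0.002, -0.001, -1.0]]
force: [-4.9, -4.0, 13.8]
finger_gap: -0.0001
grip_force: 7.2
```

Emit:
arm_command(linear=[[0,0,0],[0,0,0],[0,0,0],[0,0,0],[0,0,0]], spin=[0,0,0,0,0], grip=[1,1,1,1,1])

```text
clock: 13.75
position: [0.5478, 0.3257, 0.024]
eef_rot: [[1.0, -0.0, 0.002], [-0.0, -1.0, 0.001], [0.002, -0.001, -1.0]]
force: [-4.8, -4.1, 14.8]
finger_gap: 0.0002
grip_force: 7.2
```

Emit:
arm_command(linear=[[0,0,0],[0,0,0],[0,0,0],[0,0,0],[0,0,0]], spin=[0,0,0,0,0], grip=[1,1,1,1,1])

```text
clock: 14.38
position: [0.5478, 0.3257, 0.024]
eef_rot: [[1.0, -0.0, 0.002], [-0.0, -1.0, 0.001], [0.002, -0.001, -1.0]]
force: [-4.7, -2.9, 14.1]
finger_gap: 0.0001
grip_force: 7.2
```

Emit:
arm_command(linear=[[0,0,0],[0,0,-0.3],[0,0,-0.5],[0,0,-0.3],[0,0,0]], spin=[0,0,0,0,0], grip=[1,1,1,1,1])

```text
clock: 15.0
position: [0.5489, 0.3265, 0.1356]
eef_rot: [[1.0, -0.0, 0.006], [-0.0, -1.0, 0.003], [0.006, -0.003, -1.0]]
force: [0.4, 0.1, -1.0]
finger_gap: 0.0002
grip_force: 0.0
```

```bash
python3 rock.py; python3 - <<'E'
from look import *
print(observe()["position"],observe()["force"])
for nm,b in(("pin",(.528,.554,.23,.262)),("key",(.525,.568,.302,.346)),("stop",(.508,.56,.143,.193))):
    p,w=dark("wrist",b,.057)
    if len(w): print(nm,len(w),np.percentile(w[:,2],[50,80,95]).round(4))
p,w=dark("side",(.475,.555,-.19,-.165),.052); print("narrow",np.polyfit(w[:,0],w[:,2],1).round(3))
E
```

```text
side 195 slope [-0.2033  0.0621]
top 130 slope [-0.2028  0.0617]
[0.54662285 0.32531845 0.13125258] [-0.1821617  -0.01869914  0.00203266]
pin 415 [0.0643 0.0649 0.0655]
key 1760 [0.0696 0.0701 0.0707]
stop 2265 [0.0768 0.0779 0.0789]
narrow [ 0.175 -0.029]
```

Rocker on, pin home, key back up, and the stop button and narrow rocker untouched. Handing in.

```bash
python3 -c "
from rig import *
print(finish_job())"
```

```text
the job is handed in; nothing more can be done
None
```

The job is handed in: the extraction rocker is on, the reset pin is home, and the start key was held down for 2 s and came back up; the stop button and narrow rocker were not pressed, and I saw no loose thing disturbed (their positions were not re-measured at the end).

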